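# Sweep loose flare nuts down the sorting-tray spout

### The arm

A 6-joint arm with a two-finger parallel gripper is mounted at the origin on the work surface. World frame = base frame: x ahead of the robot, y to its left, z up, the work surface at z = 0. Lengths are in m, angles in degrees, forces in N, time in s.
With the tool pointing down it reaches from about 0.3 to 1 m from the base axis. Payload 5.1 kg.
Tool frame: the origin (TCP) lies at the very end of the fingers, on their centre line; the grasp point (between the pads) lies 19 mm behind it (r.tcp_to_grasp is the distance from the TCP to the grasp point, in m); x points along the fingers, y is the direction in which the jaws open and shut, and the axes are right-handed (so a half turn about x gives the same grasp; the last joint's range is limited). The gripper opens to 95 mm and grips with 3 to 60 N. Pads are 20 mm wide; open, the fingers measure 119 mm over their backs; the gripper's body (75 mm by 180 mm) begins 59 mm behind the grasp point.
Start: joints at [70.497, 7.093, 94.555, -0, 78.352, -4.733], TCP at [0.166, 0.629, 0.215] pointing down, gripper open.
Joint ranges: [-149.61, 149.61], [-58.7, 133.49], [1.44, 155.28], [-77.14, 257.14], [18.33, 153.61], [-166.67, 166.67]. Speed limits (degrees/s): [147.25, 147.25, 180, 180, 180, 180].

### API

Orientations are given as a 3x3 rotation matrix whose columns are the frame's x, y, z axes.
In Python, from bench import r, status, vision, nets gives the robot as it stands. Calls block until the motion is done:
- r.move_to(position, orientation): joint-space move of the TCP to a pose.
- r.servo_line(position, v=0.15, frame=None): straight line of the TCP; frame=None keeps the orientation; v is the mean speed in m/s.
- r.goto_joints(angles): joint-space move.
- r.command_gripper(opening, effort=None): finger opening in m; effort is the grip in N (None keeps the last); returns when the fingers have stopped.
- r.dwell(seconds).
- r.solve_ik(position, orientation): joint angles nearest the present ones, or None.
- status.get_obs(): the state.
- vision.get_image(name): name is "scene" or "top" or "wrist"; returns a dict with "color" (384x512x3 uint8, blue, green, red), "fx", "fy", "cx", "cy" (pixels), "distortion" ([k1, k2, p1, p2, k3] as OpenCV has them; the pictures are not rectified), "origin" and "attitude" of the camera in the world. Camera axes: x right, y down, z forward; pixel columns grow to the right and rows downward; lengths in m; the calibration is good to about 2 mm. A picture is of the moment at which its call begins. There is no depth.
A pose or a line that the arm cannot do raises r.MotionError and nothing moves.
- r.hand_in(): hands the job in, once; it reports no verdict.
Trained networks look in the newest picture that a camera, given by its name, has taken for a name from the list of things; names that differ only in an ending like _2 or _b are one class to them, and where a whole thing is asked for, a point or a joint stands for the part that bears it (a point fixed in the world has none). Each returns a list of dicts, best first, with "p" (0 to 1); they miss things now and then, are a little off and sometimes report something else, mostly with a low value. They report only what shows in the picture. A call takes as long as a camera call.
- nets.search_frame(camera, target): "extent" ([left, top, right, bottom] in pixels, round what is visible of it).
The state is a dict: "time_s": time; "joints": joint angles; "qvel": joint speeds; "tau": joint torques, N m; "position": TCP position; "ee_rot": TCP orientation; "force": force on the tool from outside, world axes, zero at the start; "ft_torque": the same for the moment, N m; "opening": finger opening in m.
Only numpy, scipy, OpenCV 4.12 (cv2) and the standard library are available. Lean on these libraries where they do the work, as an engineer would, in place of code of your own. Each camera call takes 0.05 s, during which the arm holds its last target.

### The job

Clear the three loose brass flare nuts off the sorting tray: with your fingertips, sweep them across the tray floor and out through the spout so that they drop into the white stock bin beneath it. Only push them, do not pick them up, and leave the solenoid coil, the capacitor, the ball valve and the roll of tape standing where they are.

Things in the scene. Friction and masses are not known exactly. Their poses are not given: they have to be found in the camera images.
- tray: fixed steel sorting tray on four legs. Origin on the bench; x across the tray, -y towards its mouth, z up. The flat pan floor lies 150 mm above the origin, x -165 to 165 mm, y -145 to 135 mm. A rim 22 mm high, 3 mm thick runs all round except at the mouth: a gap 120 mm wide in the middle of the -y side (x -60 to 60 mm).
- tray_mouth (a point): middle of the mouth edge, at the height of the pan floor, where the floor ends and the spout begins; axes as the tray's (-y points out). The spout, as wide as the mouth, slopes down at 55 degrees from here into the bin, with low cheeks at its sides; a nut pushed until its centre is 10 mm past the edge tips over and slides down by itself.
- nut_a: one of three identical brass flare nuts: a hexagon 27 mm over the flats (31 mm over the corners) and 17 mm tall with a round neck above, 26 mm tall in all, about 75 g; stands on the tray floor with its hexagon down, neck up. Origin at its centre, 13 mm above the tray floor; z up the nut.
- nut_b: one of three identical brass flare nuts: a hexagon 27 mm over the flats (31 mm over the corners) and 17 mm tall with a round neck above, 26 mm tall in all, about 75 g; stands on the tray floor with its hexagon down, neck up. Origin at its centre, 13 mm above the tray floor; z up the nut.
- nut_c: one of three identical brass flare nuts: a hexagon 27 mm over the flats (31 mm over the corners) and 17 mm tall with a round neck above, 26 mm tall in all, about 75 g; stands on the tray floor with its hexagon down, neck up. Origin at its centre, 13 mm above the tray floor; z up the nut.
- bin: fixed white cardboard stock bin on the bench under the spout, 200 mm (x) by 280 mm (y) by 115 mm tall, walls 4 mm, floor 4 mm, open top, its -y front only 70 mm high. Origin at the centre of its underside; axes as the tray's. Its +y end is tucked under the tray; the spout ends inside it.
- coil: loose black solenoid coil standing on the tray among the nuts, a block 40 x 36 mm (x, y), 34 mm tall, with a steel tube end rising to 44 mm; origin at the centre of its underside. Leave it alone.
- capacitor: loose round aluminium capacitor standing on the tray in a corner beside the mouth, 38 mm across, 56 mm tall with its terminals; origin at the centre of its underside. Leave it alone.
- valve: loose small brass ball valve standing on the tray in the other corner beside the mouth, 48 mm long (y), 30 mm wide, 46 mm tall, with a flat steel lever on top reaching 32 mm from the middle towards its +y; origin at the centre of its underside. Leave it alone.
- tape: loose roll of brown packing tape lying flat on the bench beyond the tray's closed (+y) end, 104 mm across, 48 mm tall; origin at the centre of its underside. Leave it alone.

How it is judged:
By the outcome, as a careful person would: the job done as asked, in the order asked, and still so for the second after the job is handed in, with the robot touching nothing.
It also fails if it takes over 54 s, if anything falls off the work surface, if the arm or the gripper's body presses on something with over 40 N, if the wrist force passes 120 N, or if a joint passes its speed limit or range.

## Working session

There is one attempt and no reset: what is moved stays moved. The work goes in short steps, each a Python script; the robot and the scene stay as the last script left them, time stands still between calls to the robot, and variables do not carry over. Pictures are saved under pics/ and viewed, and the job is handed in when it is done.

```bash
mkdir -p pics; ls; python3 - <<'E'
from bench import r,status,vision,nets
import cv2,numpy as np
for c in ["top","scene","wrist"]:
    im=vision.get_image(c); cv2.imwrite(f"pics/{c}0.png",im["color"])
    print(c,im["fx"],im["fy"],im["cx"],im["cy"],im["distortion"],np.round(im["origin"],4),np.round(im["attitude"],4).tolist())
    for n in ["tray","nut_a","coil","capacitor","valve","bin","tape"]:
        print(n,[(np.round(d["extent"],1).tolist(),round(d["p"],2)) for d in nets.search_frame(c,n)][:5])
o=status.get_obs();print(o["time_s"],o["position"],o["ee_rot"],o["opening"])
E
```

```text
pics
top 387.8684192239808 387.8684192239808 259.8706878484663 194.33213964790582 [-0.12791782  0.          0.          0.          0.        ] [0.4064 0.086  1.0093] [[0.0139, -0.9841, 0.1768], [-0.9998, -0.0167, -0.0146], [0.0173, -0.1766, -0.9841]]
tray [([213.8, 131.0, 368.1, 289.1], 0.73)]
nut_a [([243.3, 213.9, 257.7, 226.2], 0.44), ([244.8, 181.0, 271.5, 203.2], 0.21)]
coil [([246.5, 182.1, 271.7, 203.1], 0.76), ([210.9, 128.1, 363.2, 287.9], 0.66)]
capacitor [([323.4, 254.6, 348.5, 276.9], 0.67)]
valve [([308.2, 139.4, 333.1, 154.1], 0.87)]
bin [([339.2, 164.6, 440.3, 253.3], 0.82)]
tape [([112.0, 187.0, 153.9, 232.3], 0.55)]
scene 346.7266490211104 346.7266490211104 253.60705980600432 186.62876213485862 [-0.01723147  0.          0.          0.          0.        ] [1.1223 0.0286 0.673 ] [[0.1074, 0.6992, -0.7068], [0.9942, -0.0788, 0.0731], [-0.0046, -0.7106, -0.7036]]
tray [([136.8, 113.4, 310.0, 272.4], 0.88)]
nut_a [([251.0, 142.6, 262.2, 161.7], 0.68), ([237.2, 192.7, 248.0, 207.9], 0.58), ([229.9, 129.1, 247.5, 140.1], 0.48), ([48.0, 160.1, 184.3, 268.7], 0.46)]
coil [([236.9, 158.0, 260.7, 181.1], 0.76)]
capacitor [([170.7, 121.2, 186.3, 143.7], 0.56)]
valve [([165.2, 204.8, 194.5, 222.2], 0.55)]
bin [([47.8, 160.8, 182.2, 265.8], 0.63)]
tape [([352.3, 178.8, 402.3, 215.3], 0.89)]
wrist 285.0684433256353 285.0684433256353 262.56088377181294 190.88765463741922 [-0.00890738  0.          0.          0.          0.        ] [0.0856 0.6496 0.3844] [[0.2545, 0.9257, 0.2797], [0.9671, -0.2437, -0.0734], [0.0002, 0.2892, -0.9573]]
tray []
nut_a []
coil []
capacitor []
valve []
bin []
tape []
1.2 [0.16574585 0.62849682 0.21465162] [[ 1.21338081e-05  2.54939805e-01  9.66956926e-01]
 [-4.33414223e-06  9.66956926e-01 -2.54939805e-01]
 [-1.00000000e+00 -1.09753818e-06  1.28378152e-05]] 0.09538228519720275
```

```bash
python3 - <<'E'
import cv2
t=cv2.imread("pics/top0.png")[110:310,90:450]
cv2.imwrite("pics/top0z.png",cv2.resize(t,None,fx=2.2,fy=2.2,interpolation=cv2.INTER_CUBIC))
t=cv2.imread("pics/scene0.png")[90:290,40:340]
cv2.imwrite("pics/scene0z.png",cv2.resize(t,None,fx=2.6,fy=2.6,interpolation=cv2.INTER_CUBIC))
E
```

```text
(no output)
```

View pics/top0z.png

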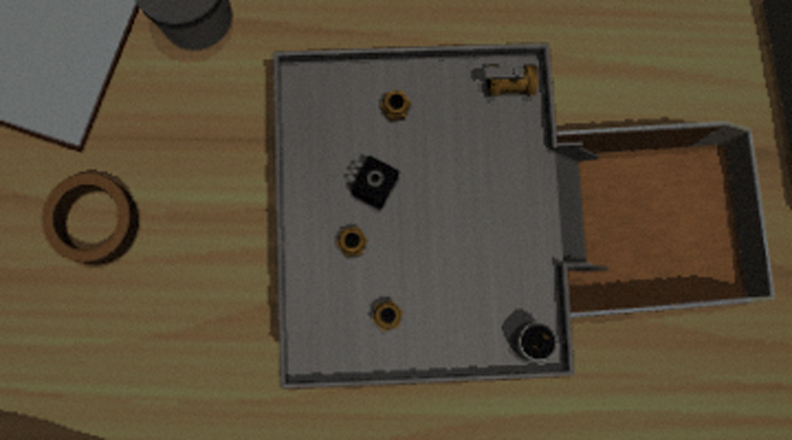

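View pics/scene0z.png

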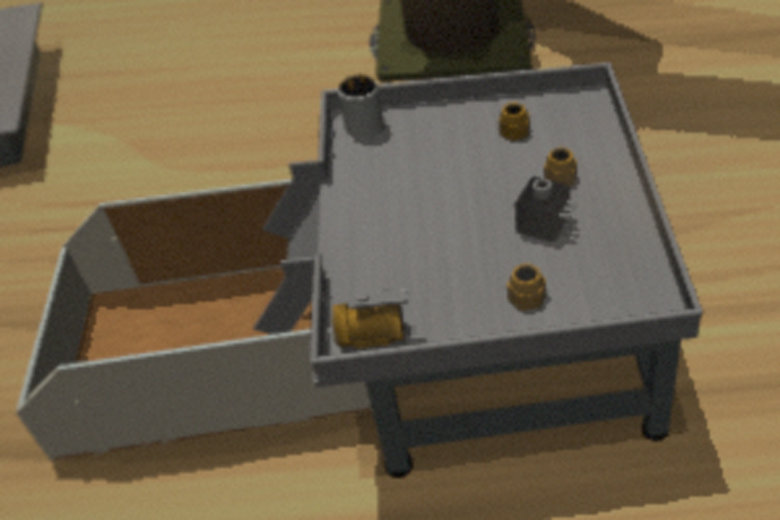

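The top view shows the nuts at zoomed (396,103), (351,240) and (387,314), the coil at (373,182), the valve at upper right, the capacitor at lower right, and the mouth centred near (563,207). All three paths to the mouth look open.

```bash
cat > h.py <<'E'
from bench import r,status,vision,nets
import cv2,numpy as np
def ray(im,px,z):
    K=np.array([[im["fx"],0,im["cx"]],[0,im["fy"],im["cy"]],[0,0,1]]);D=np.array(im["distortion"])
    u=cv2.undistortPoints(np.array(px,float).reshape(-1,1,2),K,D).reshape(-1,2)
    d=np.c_[u,np.ones(len(u))]@np.array(im["attitude"]).T; o=np.array(im["origin"])
    return (o+d*((z-o[2])/d[:,2])[:,None])[:,:2]
def proj(im,P):
    R=np.array(im["attitude"]);K=np.array([[im["fx"],0,im["cx"]],[0,im["fy"],im["cy"]],[0,0,1]])
    p,_=cv2.projectPoints(np.array(P,float).reshape(-1,1,3),cv2.Rodrigues(R.T)[0],-R.T@np.array(im["origin"]),K,np.array(im["distortion"]))
    return p.reshape(-1,2)
E
python3 - <<'E'
from h import *
from scipy.optimize import least_squares
top=vision.get_image("top");sc=vision.get_image("scene")
zt=lambda p:np.array(p)/2.2+[90,110]-0.3
zs=lambda p:np.array(p)/2.6+[40,90]-0.3
# outer top rim corners, tray frame
c=np.array([[168,138],[-168,138],[168,-148],[-168,-148]])/1e3
ct=zt([[276,56],[284,385],[548,46],[573,373]])
cs=zs([[698,311],[609,66],[315,363],[321,91]])
def T(q,p):
    R=np.array([[np.cos(q[2]),-np.sin(q[2])],[np.sin(q[2]),np.cos(q[2])]]);return p@R.T+q[:2]
def f(q):
    P=np.c_[T(q,c),np.full(4,.172)]
    return np.r_[(proj(top,P)-ct).ravel(),(proj(sc,P)-cs).ravel()]
s=least_squares(f,[.4,.1,0]);print(s.x,np.degrees(s.x[2]),np.round(s.fun,1).reshape(-1,2).tolist())
q=s.x;np.save("tray.npy",q)
W=lambda p:T(q,np.array(p,float))
inv=lambda w:(w-q[:2])@np.array([[np.cos(q[2]),-np.sin(q[2])],[np.sin(q[2]),np.cos(q[2])]])
print("mouth",W([[0,-.145]]))
for nm,a,b,z in [("n1",(396,102),(526,272),.176),("n2",(351,240),(560,155),.176),("n3",(387,314),(514,108),.176),("coil",(375,178),(541,184),.194),("cap",(537,342),(358,84),.206)]:
    A=ray(top,zt(a),z);B=ray(sc,zs(b),z);print(nm,"top",A.round(4),"scene",B.round(4),"tray",inv((A+B)/2).round(4))
# overlay floor grid
for im,n,off,sz,k in [(top,"top",(90,110),(360,200),2.2),(sc,"scene",(40,90),(300,200),2.6)]:
    I=cv2.resize(im["color"][off[1]:off[1]+sz[1],off[0]:off[0]+sz[0]],None,fx=k,fy=k)
    for e in [[[-.165,-.145],[.165,-.145]],[[.165,-.145],[.165,.135]],[[.165,.135],[-.165,.135]],[[-.165,.135],[-.165,-.145]],[[-.06,-.16],[-.06,.1]],[[.06,-.16],[.06,.1]],[[0,-.16],[0,.1]]]:
        p=((proj(im,np.c_[W(e),[.15,.15]])-off)*k).astype(int)
        cv2.line(I,p[0].tolist(),p[1].tolist(),(0,255,0),1)
    cv2.imwrite(f"pics/ov_{n}.png",I)
E
```

```text
[0.53354041 0.03326345 0.05681051] 3.255002464080217 [[-1.7, -1.0], [-1.7, 1.3], [-0.1, -0.6], [0.6, 0.4], [1.2, 0.3], [-0.2, -1.0], [-2.6, -0.1], [-1.0, 0.3]]
mouth [[ 0.54177351 -0.11150263]]
n1 top [[0.6431 0.053 ]] scene [[0.6421 0.055 ]] tray [[0.1101 0.0145]]
n2 top [[0.5021 0.0959]] scene [[0.5029 0.0966]] tray [[-0.0274  0.0647]]
n3 top [[0.4305 0.0597]] scene [[0.4284 0.0617]] tray [[-0.1024  0.0333]]
coil top [[0.561  0.0734]] scene [[0.5612 0.0746]] tray [[0.0298 0.0391]]
cap top [[ 0.405  -0.0804]] scene [[ 0.4169 -0.0787]] tray [[-0.1288 -0.1057]]
```

View pics/ov_top.png

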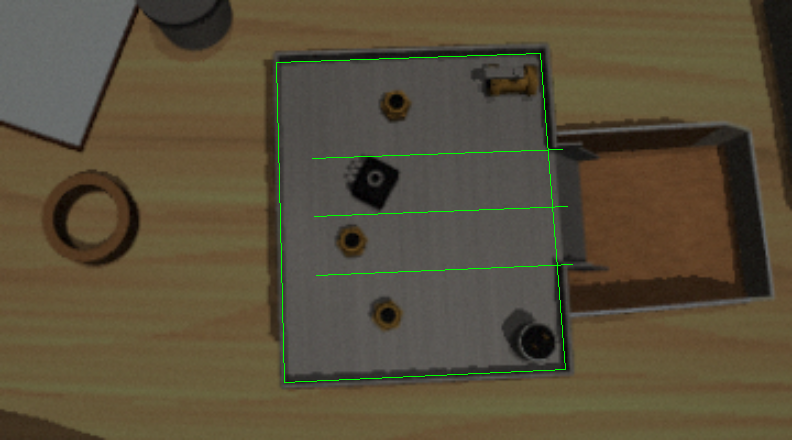

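```bash
cat >> h.py <<'E'
q=np.load("tray.npy")
Rz=np.array([[np.cos(q[2]),-np.sin(q[2])],[np.sin(q[2]),np.cos(q[2])]])
def W(p): return Rz@np.array(p,float)+q[:2]
def plan(n,e,sgn,back=.038):
    n=np.array(n);e=np.array(e);u=(e-n)/np.linalg.norm(e-n)
    s=W(n-u*back);t=W(e);uw=Rz@u
    y=sgn*np.array([-uw[1],uw[0],0]);x=np.array([0,0,-1.]);R=np.c_[x,y,np.cross(x,y)]
    return s,t,R
ZF,ZT=.157,.245
def sweep(n,e,sgn,v=.08):
    s,t,R=plan(n,e,sgn)
    r.move_to([*s,ZT],R); r.servo_line([*s,ZF],v=.12)
    print("down F",np.round(status.get_obs()["force"],1))
    r.servo_line([*t,ZF],v=v)
    o=status.get_obs();print("end F",np.round(o["force"],1),o["position"].round(4) if hasattr(o["position"],"round") else o["position"])
    r.servo_line([*t,ZT],v=.2); print("t",status.get_obs()["time_s"])
N={"n1":((.1101,.0145),(.018,-.148)),"n2":((-.0274,.0647),(-.022,-.148)),"n3":((-.1024,.0333),(-.018,-.148))}
E
python3 - <<'E'
from h import *
for k,(n,e) in N.items():
    for sg in (1,-1):
        s,t,R=plan(n,e,sg);print(k,sg,[np.round(r.solve_ik([*p,z],R),0) if r.solve_ik([*p,z],R) is not None else None for p,z in((s,ZT),(s,ZF),(t,ZF))])
E
```

```text
n1 1 [array([ 3.,  8., 91., -0., 81., 29.]), array([ 3., 11., 96., -0., 73., 29.]), array([-17.,  -0., 108.,  -0.,  72.,   9.])]
n1 -1 [array([   3.,    8.,   91.,   -0.,   81., -151.]), array([   3.,   11.,   96.,   -0.,   73., -151.]), None]
n2 1 [array([  9., -11., 109.,  -0.,  82.,   4.]), array([  9.,  -7., 115.,  -0.,  73.,   4.]), array([-18.,  -5., 113.,  -0.,  73., -23.])]
n2 -1 [None, None, array([-18.,  -5., 113.,  -0.,  73., 157.])]
n3 1 [array([  6., -25., 120.,   0.,  85., -23.]), array([  6., -21., 126.,   0.,  75., -23.]), array([-18.,  -5., 112.,   0.,  72., -46.])]
n3 -1 [array([  6., -25., 120.,  -0.,  85., 157.]), array([  6., -21., 126.,  -0.,  75., 157.]), array([-18.,  -5., 112.,  -0.,  72., 134.])]
```

```bash
python3 - <<'E'
from h import *
r.command_gripper(.012)
sweep(*N["n1"],1)
for c in("top","scene"): cv2.imwrite(f"pics/{c}1.png",cv2.resize(vision.get_image(c)["color"],(768,576)))
E
```

```text
down F [ 0.7 -0.4  1.3]
end F [-0.4  0.5  0.8] [ 0.56   -0.1133  0.157 ]
t 9.7083
```

View pics/scene1.png

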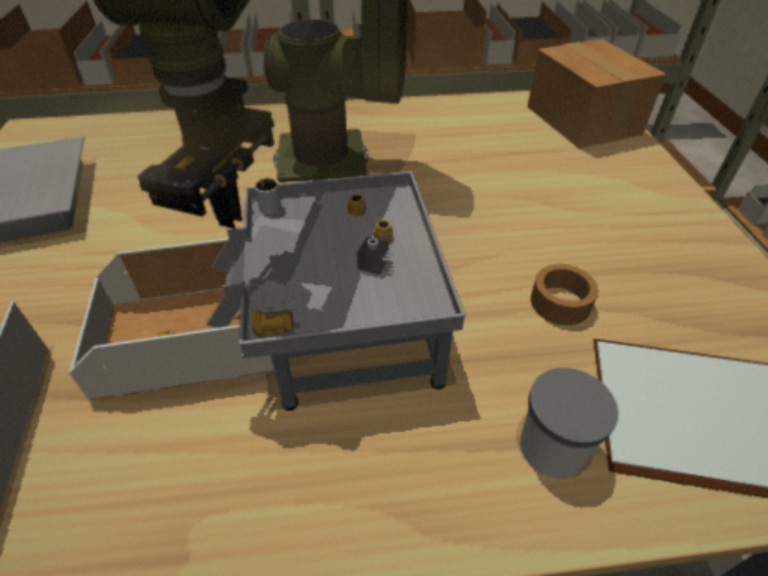

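View pics/top1.png

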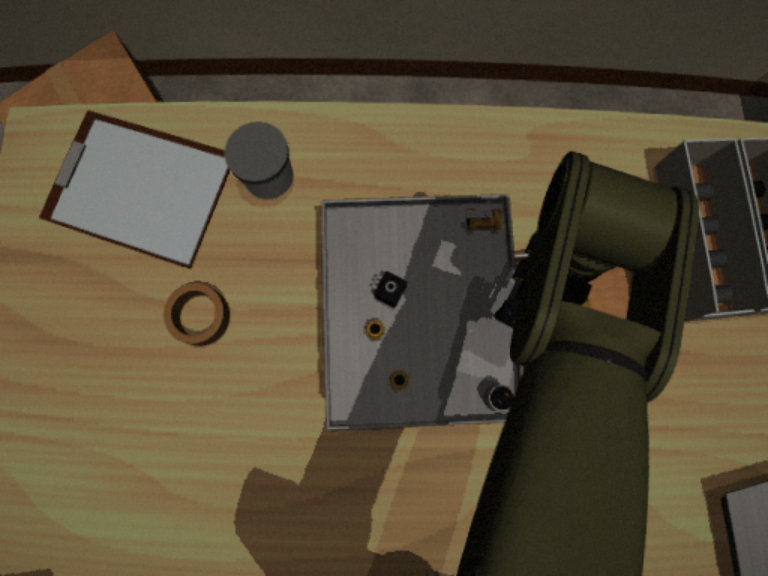

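Nut 1 has left the tray, and a brass patch now shows in the bin at scene (165,333). The other objects haven't moved. The same sweep comes next for the remaining two.

```bash
python3 - <<'E'
from h import *
sweep(*N["n2"],1)
cv2.imwrite("pics/scene2.png",cv2.resize(vision.get_image("scene")["color"][80:300,20:340],None,fx=2.4,fy=2.4))
E
```

```text
down F [-0.2 -0.3 -0.1]
end F [-0.   0.  -0.2] [ 0.52   -0.1156  0.157 ]
t 15.5667
```

View pics/scene2.png

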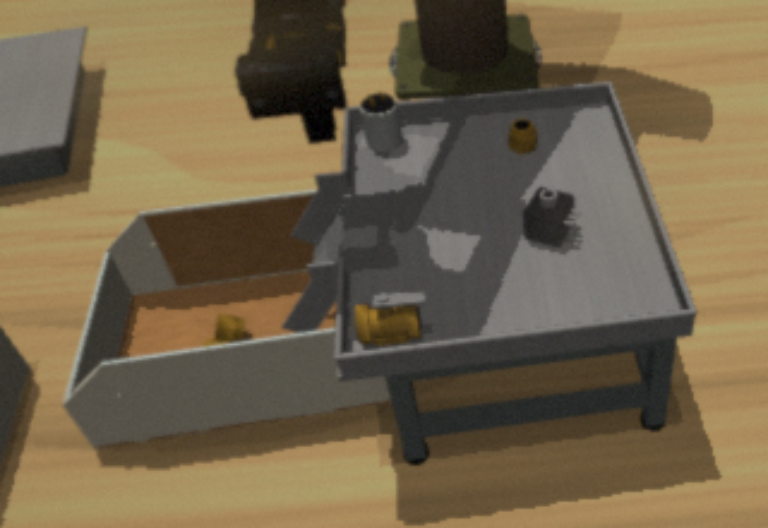

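Nut 2 is off the tray. A nut lies in the bin at (230,328), and the coil at (548,215) hasn't moved.

```bash
python3 - <<'E'
from h import *
sweep(*N["n3"],1)
o=status.get_obs();p=np.array(o["position"])
r.move_to([.25,.45,.30],o["ee_rot"])
for c,(x,y,w,h) in {"scene":(20,80,320,220),"top":(90,110,360,200)}.items(): 
    cv2.imwrite(f"pics/{c}3.png",cv2.resize(vision.get_image(c)["color"][y:y+h,x:x+w],None,fx=2.2,fy=2.2,interpolation=cv2.INTER_CUBIC))
for c in("top","scene"):
  for n in("nut_a","coil","capacitor","valve"):print(c,n,[(np.round(d["extent"],1).tolist(),round(d["p"],2)) for d in nets.search_frame(c,n)][:4])
print(status.get_obs()["time_s"])
E
```

```text
down F [-0.7  0.1  0.1]
end F [ 0.8  0.5 -1.3] [ 0.5239 -0.1154  0.157 ]
t 21.1583
top nut_a [([367.8, 203.1, 380.6, 214.6], 0.68), ([380.9, 198.2, 393.3, 210.6], 0.67), ([383.0, 210.4, 396.7, 223.7], 0.61)]
top coil [([248.2, 181.2, 271.1, 202.6], 0.94)]
top capacitor [([322.9, 255.2, 347.0, 275.7], 0.88)]
top valve [([308.9, 139.6, 331.4, 153.9], 0.9)]
scene nut_a [([102.5, 209.2, 116.5, 223.2], 0.59), ([119.4, 214.5, 127.6, 220.0], 0.59)]
scene coil [([136.1, 113.8, 309.4, 272.0], 0.56)]
scene capacitor [([169.5, 118.6, 185.2, 143.3], 0.83)]
scene valve [([167.9, 201.8, 196.4, 221.3], 0.62)]
23.9083
```

View pics/scene3.png

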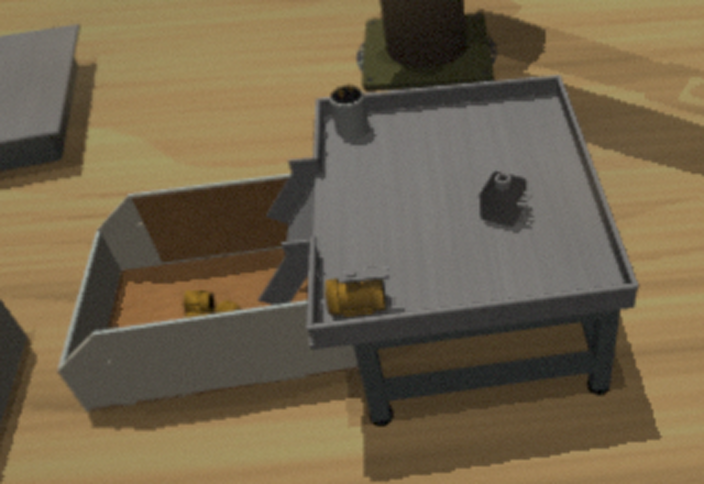

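View pics/top3.png

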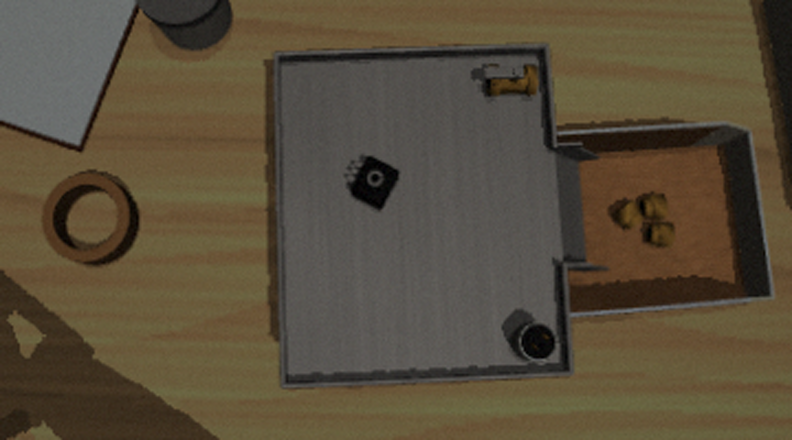

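The top view shows all three nuts in the bin, at zoomed (626,212), (653,206) and (659,233). The tray holds only the coil, capacitor and valve, unmoved, and the tape is still in place at (90,218).

```bash
python3 -c "
from bench import r
print(r.hand_in())"
```

```text
the job is handed in; nothing more can be done
None
```

All three flare nuts are in the white bin. I swept them out through the spout one at a time with the nearly closed fingertips, pushing only, then moved the arm clear and handed the job in at about 24 s.

- **Nuts:** the last top picture shows all three in the bin and none left on the tray, and the network's three detections in that picture agree. In the scene camera the network found only two of the three, because the bin wall partly hides the group.
- **Other objects:** the coil, capacitor, valve and tape show at the same pixel positions as at the start, within a pixel or two. In the last scene picture, the network's "coil" box was the whole tray. That is a false report, since the coil stands in the same place in both views.
- **Forces:** wrist force read under 2 N at the start and end of each sweep. I did not record it during the pushes.

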